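# Snap the washed weighing plate back onto the filling scale

## Robot

A 6-joint arm with a two-finger parallel gripper is mounted at the origin on a cart in front of the work surface, level with it; the furniture and walls round the work are solid. World frame = base frame: x ahead of the robot, y to its left, z up, the work surface at z = 0. Lengths are in m, angles in rad, forces in N, time in s.
With the tool pointing down it reaches from about 0.375 to 0.9 m from the base axis. Payload 3.1 kg.
Tool frame: the origin (TCP) lies at the very end of the fingers, on their centre line; the grasp point (between the pads) lies 19 mm behind it; x points along the fingers, y is the direction in which the jaws open and shut, and the axes are right-handed (so a half turn about x gives the same grasp; the last joint's range is limited). The gripper opens to 85 mm and grips with 20 to 120 N. Pads are 22 mm wide; open, the fingers measure 114 mm over their backs; the gripper's body (76 mm by 85 mm) begins 54 mm behind the grasp point. The pads swing forward as they close: fully open they stand 13 mm farther back than shut.
Start: joints at [1.006, 0.527, 1.433, -0, 1.181, -0.178], TCP at [0.235, 0.579, 0.231] pointing down, gripper open.
Joint ranges: [-3.08, 3.08], [-0.75, 2.2], [0.22, 2.44], [-1.43, 4.57], [0, 2.65], [-2.85, 2.85]. Speed limits (rad/s): [2.79, 2.79, 3.14, 3.14, 3.14, 3.14].

## Interface

Orientations are given as a unit quaternion [x, y, z, w].
In Python, from station import sense, snapshot, camera_model, sign_off gives the robot as it stands.
- The arm moves only by the tool step_arm, never from a script. Its argument "increments" is one flat list of numbers, 5 for each row, row after row: the shift along the tool's x, y, z in units of 60 mm (1.0 is 60 mm), then the turn about the tool's x in units of 5 degrees (1.0 is 5 degrees), then the closure, from 0 (fully open) to 1 (shut). A call has exactly 5 rows; each row is the pose to reach, as a shift and turn from the pose measured when the call began, along the tool's axes at that moment; what a row does not reach only later rows make up. A row lasts 1/8 s, in which the tool goes at most 62.5 mm and 10.7 degrees, less where a joint would pass 70% of its speed; a pose out of reach is approached as far as the arm can. A call with a gripper value outside its range is refused whole. The fingers move at their own pace and stop on an object; "grip_force" is the grip in N (left out, the last holds). Time passes only in rows, so rows that repeat a pose let the fingers close, or fill a call up. It gives the time, the measured TCP pose, the force and the opening at its end, in the units of the state.
- sense(): the state, without advancing time (a new reading comes with each control period).
- snapshot(name): name is "side" or "top"; returns the picture (420x560x3 uint8, blue, green, red); there is no depth.
- camera_model(name): a dict with "vertical_fov" (degrees; the focal length in pixels is half the picture's height over the tangent of half this angle, whatever the lens; pixels are square), "cx", "cy" (the principal point, pixels), "D" ([k1, k2, p1, p2, k3] as OpenCV has them; the pictures are not rectified), "R" (3x3) and "t" (3): a world point X has camera coordinates R X + t. Camera axes: x right, y down, z forward; pixel columns grow to the right and rows downward; lengths in m; the calibration is good to about 2 mm. A picture is of the moment at which its call begins. camera_model takes no time and is no camera call.
- sign_off(): hands the job in, once; it reports no verdict.
The state is a dict: "t": time; "q": joint angles; "qd": joint speeds; "tau": joint torques, N m; "tcp_pos": TCP position; "tool_rot": TCP orientation; "force": force on the tool from outside, world axes, zero at the start; "ft_torque": the same for the moment, N m; "finger_gap": opening from 0.0 (shut) to 1.0 (fully open).
Only numpy, scipy, OpenCV 4.12 (cv2) and the standard library are available. Lean on these libraries where they do the work, as an engineer would, in place of code of your own. Each camera call takes 0.05 s, during which the arm holds its last target. There are 200 camera calls.

## Task

The weighing plate of the cream-filling scale has been washed: lift it by its handle, set it back over the scale's three locator balls and press it down, best one side at a time, until all three spring latches have snapped over its rim and it sits level and fully home; then let go. The load cell under it is delicate: press only until you feel each side stop, and never load the scale with more than 2 kg (20 N). Leave the other things on the table where they are.

Things in the scene. Friction and masses are not known exactly. Their poses are not given: they have to be found in the camera images.
- plate: Round metal plate, 166 mm wide, 0.25-0.36 kg. Origin: bottom centre, z up. Disc top z 26.5, rolled rim bar 6 mm thick at z 25; bow handle along y, black grip 14 wide (x), 42 long (y), z 53.5-67.5. Below, three radial channels at 0, 120, 240 deg from x, 28 mm wide at the mouth (z 0), that fit over the balls; on top, over each, a dark press mark 54 mm from the centre. Fits in any of 3 turns.
- scale: White scale 243x196 mm, grey key strip to -x. Origin: bottom, under the column; z up; fixed. Its carrier has arms at 0, 120, 240 deg from x: on each a 16 mm ball on a pin, 54 mm out, and a post (88-112 mm out, 90 high) with a roof-shaped spring latch that juts in to 79 mm. Ball centres 65 high at mid height; the carrier is set anywhere within +-8 mm of that, not measured.
- seat (a point): Point on the scale's axis, 53 mm above its bottom: the place of the plate's origin when home, if the carrier is at mid height (really 44-61 mm). Set down, the plate rests on the latches about 5.5 mm higher; each side then takes 5 to 12 N on its mark to snap, and its latch pulls the rim down the last 2 mm until channel sits on ball, a stiff stop.
- load_cell (a joint): Load cell in the column: how far the carrier sinks under load, 0 empty, 0.04 mm per newton with the plate's own weight (3 N): 0.0008 m is the 20 N limit.
- latch_0 (a joint): Spring latch on the scale's arm at 0 deg: how far it is pushed outward (m). 0 to 0.0003 free or with the plate only resting on it, up to 0.0035 as the rim passes, about 0.002 with the plate home under it.
- latch_1 (a joint): The same for the arm at 120 deg.
- latch_2 (a joint): The same for the arm at 240 deg.
- bun: Bystander: brown choux bun, 93 mm wide, 55 mm tall. Origin: bottom centre.
- tub: Bystander: white lidded cream tub, 145 mm wide, 83 mm tall. Origin: bottom centre.
- cutter: Bystander: small steel ring cutter, 52 mm wide, 34 mm tall. Origin: bottom centre.
- timer: Bystander: round white kitchen timer, 62 mm wide, 42 mm tall. Origin: bottom centre.

How it is judged:
By the outcome, as a careful person would: the job done as asked, in the order asked, and still so for the second after the job is handed in, with the robot touching nothing.
It also fails if it takes over 62 s, if anything falls off the work surface, if the arm or the gripper's body presses on something with over 40 N, if the wrist force passes 120 N, or if a joint passes its speed limit or range.

## Working session

There is one attempt and no reset: what is moved stays moved. The work goes in short steps, Python scripts to look and compute and a tool call to move; the robot and the scene stay as the last step left them, time stands still between calls to the robot, and variables do not carry over. Pictures are saved under pics/ and viewed, about 8 in all and at most 12, crops included, and the job is handed in when it is done.

Besides the shell and the picture viewer there is one more tool, called after "Call:" as name(argument=value, ...), one argument or row to a line, values as JSON. step_arm: Moves the arm, as the interface text tells. Its arguments: {"type":"object","properties":{"increments":{"type":"array","items":{"type":"number"}},"grip_force":{"type":"number"}},"required":["increments"]}

```bash
mkdir -p pics; ls
python3 - <<'E'
from station import *
import cv2
for n in("top","side"):
    cv2.imwrite(f"pics/{n}0.png",snapshot(n)); c=camera_model(n); print(n,c)
s=sense(); print(s)
E
```

```text
pics
top {'vertical_fov': 51.39470359575971, 'cx': 287.9103502794146, 'cy': 204.1225165533058, 'D': array([-0.01604662,  0.        ,  0.        ,  0.        ,  0.        ]), 'R': array([[-0.04929866, -0.9987827 ,  0.00165871],
       [-0.97659862,  0.04785546, -0.20967829],
       [ 0.20934367, -0.01195675, -0.97776902]]), 't': array([-0.21445961,  0.52738826,  0.91834463])}
side {'vertical_fov': 52.52668918026962, 'cx': 278.0185705195022, 'cy': 207.2026243976663, 'D': array([-0.12792185,  0.        ,  0.        ,  0.        ,  0.        ]), 'R': array([[ 0.99924733, -0.02846614, -0.02635262],
       [-0.03714109, -0.5060265 , -0.86171789],
       [ 0.01119466,  0.86204806, -0.50670289]]), 't': array([-0.50588066, -0.0137771 ,  1.11164699])}
{'t': 0.1, 'q': array([ 1.00647932e+00,  5.28407633e-01,  1.43377184e+00, -7.65474876e-06,
        1.18143282e+00, -1.78486083e-01]), 'qd': array([ 0.00023598, -0.00278452, -0.00456229, -0.00090166,  0.00148597,
        0.00080057]), 'tau': array([ 2.97511478e-04, -4.43301737e+01, -1.78586823e+01, -2.47050839e-04,
        3.92108792e-03, -6.09476842e-06]), 'tcp_pos': array([0.23481754, 0.57850686, 0.23041108]), 'tool_rot': array([ 0.13489992,  0.69424622, -0.13623247,  0.69373259]), 'force': array([0.03732781, 0.68897596, 0.83896606]), 'ft_torque': array([-0.03417271,  0.00924458, -0.02540753]), 'finger_gap': 1.002621347913994}
```

View pics/top0.png

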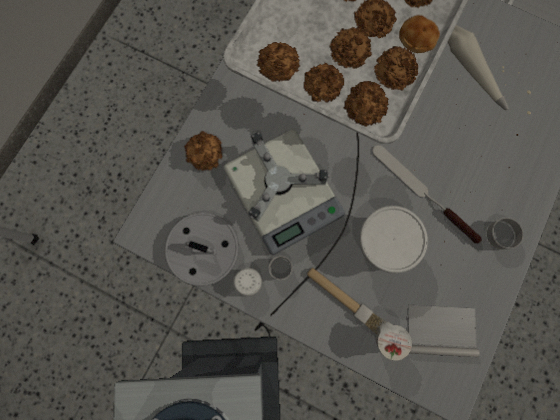

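View pics/side0.png

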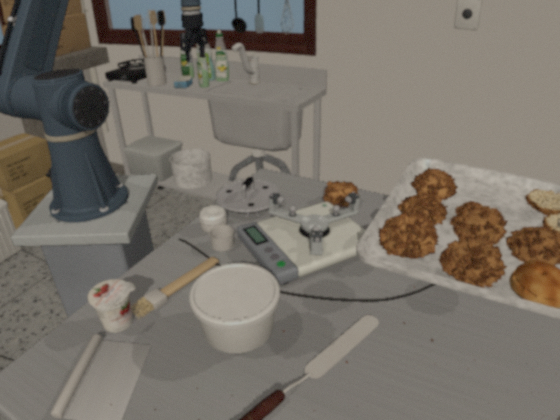

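Top view: plate at about (202,247) with handle at (199,246) and press marks (190,231), (225,244), (193,271). The scale carrier is at about (280,180) with posts at (257,138), (323,176), (255,213). Next I need enlarged crops.

```bash
cat > h.py <<'E'
import numpy as np, cv2
from station import *
def K(n):
    c=camera_model(n); f=210/np.tan(np.radians(c["vertical_fov"]/2))
    return c,np.array([[f,0,c["cx"]],[0,f,c["cy"]],[0,0,1.]])
def proj(n,X):
    c,k=K(n); return cv2.projectPoints(np.atleast_2d(X).astype(float),cv2.Rodrigues(c["R"])[0],c["t"],k,c["D"])[0][:,0]
def ray(n,uv):
    c,k=K(n); p=cv2.undistortPoints(np.array([[uv]],float),k,c["D"])[0,0]
    return -c["R"].T@c["t"], c["R"].T@np.array([p[0],p[1],1])
def onz(n,uv,z):
    o,d=ray(n,uv); return o+d*(z-o[2])/d[2]
E
python3 - <<'E'
from h import *
a=cv2.imread("pics/top0.png")[120:290,150:350]; a=cv2.convertScaleAbs(cv2.resize(a,None,fx=4,fy=3.5*8/7,interpolation=2),alpha=1.3)
a=cv2.resize(cv2.imread("pics/top0.png")[125:275,155:355],None,fx=4,fy=4,interpolation=2); cv2.imwrite("pics/topc.png",cv2.convertScaleAbs(a,alpha=1.4))
a=cv2.resize(cv2.imread("pics/side0.png")[145:285,195:385],None,fx=4,fy=4,interpolation=2); cv2.imwrite("pics/sidec.png",cv2.convertScaleAbs(a,alpha=1.2))
print(proj("top",[.235,.579,.23]),onz("top",(202,247),.027),onz("top",(280,180),.05))
E
```

```text
[[-178.73373497  365.11717311]] [ 0.43317709 -0.04212947  0.027     ] [ 0.57443971 -0.22498     0.05      ]
```

View pics/topc.png

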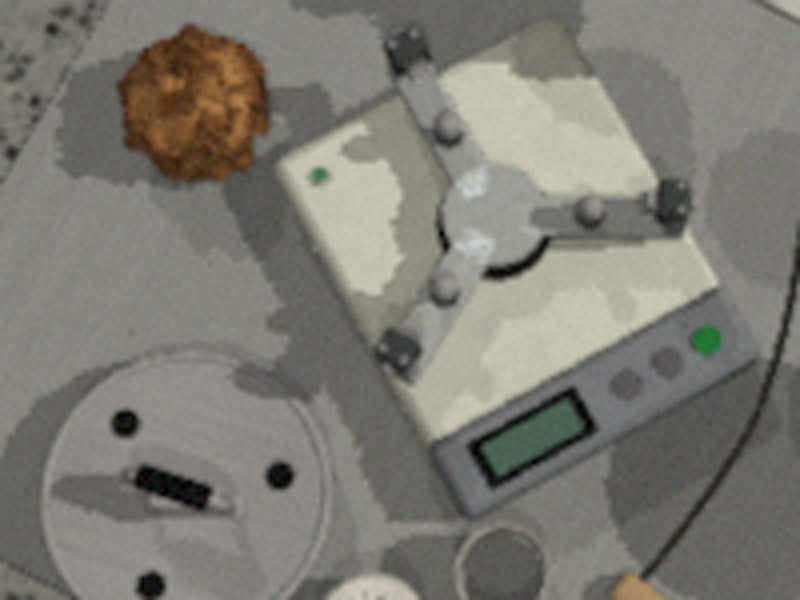

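View pics/sidec.png

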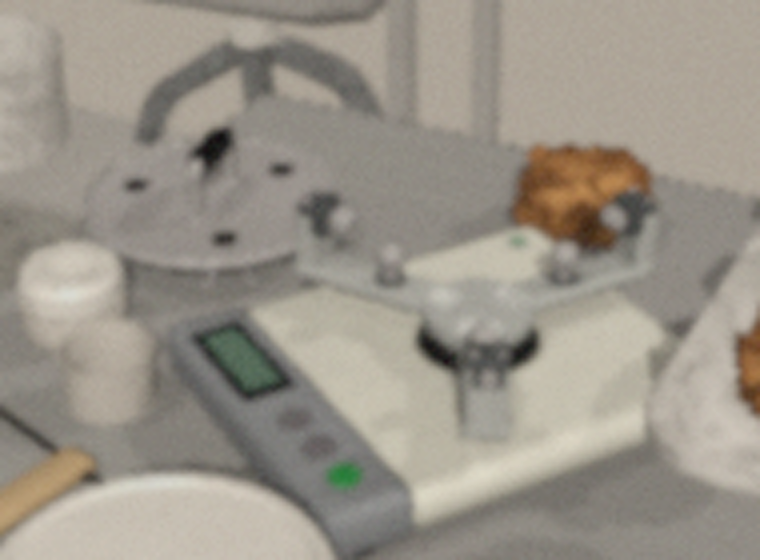

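Crops: plate marks at crop px (125,423), (280,476), (151,585) and grip at (173,486). In the top crop the balls are at (449,126), (590,209), (446,288); in the side crop they are at (391,262), (565,262). Arm 0 points away from the key strip, with yaw ≈ 28°. Now to fit the poses.

Run:
```python
from h import *
from scipy.optimize import least_squares
from scipy.spatial.transform import Rotation as Ro
T=lambda p:((np.array(p)+.5)/4-.5)+[155,125]
S=lambda p:((np.array(p)+.5)/4-.5)+[195,145]
def arm(x,y,yaw,r,z,k): a=yaw+np.radians(120*k); return [x+r*np.cos(a),y+r*np.sin(a),z]
# plate: k=0 at yaw~160: img(151,585); k=1 -> 280: (280,476); k=2 -> 40: (125,423)
tp=T([(151,585),(280,476),(125,423),(173,486)]); sp=S([(224,239),(281,170),(136,186),(212,148)]) # side order checked below
def pl(p): return np.array([arm(*p,.054,.0265,k) for k in range(3)]+[[p[0],p[1],.0665]])
p0=[.433,-.042,np.radians(160)]
print("side pred",((proj("side",pl(p0))-[195,145])*4).round())
f=lambda p:np.r_[(proj("top",pl(p))-tp).ravel()]
r=least_squares(f,p0,x_scale=[.01,.01,.1]);print("plate top",r.x,np.degrees(r.x[2]),(r.fun*4).round(1))
print("side pred",((proj("side",pl(r.x))-[195,145])*4).round())
P=r.x
bt=T([(449,126),(446,288),(590,209)]); bs=S([(565,262),(391,262)])
def ba(p): return np.array([arm(p[0],p[1],p[2],.054,p[3],k) for k in range(3)])
def g(p): b=ba(p); return np.r_[(proj("top",b)-bt).ravel(),(proj("side",b[:2])-bs).ravel()]
r=least_squares(g,[.574,-.225,.49,.065],x_scale=[.01,.01,.1,.01]);print("scale",r.x,np.degrees(r.x[2]),(r.fun*4).round(1))
r2=least_squares(lambda p:g(np.r_[p,.065])[:6],r.x[:3],x_scale=[.01,.01,.1]);print("top only",r2.x,(r2.fun*4).round(1))
s=sense();R=Ro.from_quat(s["tool_rot"]);print(R.as_matrix().round(3)); print("jaw yaw",np.degrees(np.arctan2(*R.as_matrix()[1::-1,1])))
```

```text
side pred [[137. 188.]
 [229. 241.]
 [282. 170.]
 [212. 142.]]
plate top [ 0.43071312 -0.03994209  2.76685048] 158.52885494867942 [ 0.1  0.7  0.3 -0.6  1.1 -0.1 -1.4 -0.1]
side pred [[135. 185.]
 [223. 239.]
 [280. 170.]
 [209. 140.]]
scale [ 0.57857279 -0.2217822   0.45938934  0.06606742] 26.321070344809684 [-0.1  0.7 -1.3 -0.3  1.4 -0.5 -0.2 -0.3  0.1  0.4]
top only [ 0.57885301 -0.22177956  0.46089708] [-0.2  0.9 -1.1 -0.3  1.3 -0.6]
[[-0.001  0.376  0.926]
 [-0.002  0.926 -0.376]
 [-1.    -0.002 -0.   ]]
jaw yaw 67.89370351866631
```

```bash
cat >> h.py <<'E'
from scipy.spatial.transform import Rotation as Ro
def to(x,y,z,yaw):
    s=sense(); M=Ro.from_quat(s["tool_rot"]).as_matrix()
    d=M.T@(np.array([x,y,z])-s["tcp_pos"])/.06
    a=np.degrees(np.arctan2(M[1,1],M[0,1])); t=-((yaw-a+180)%360-180)/5
    print("t",round(s["t"],2),"inc",d.round(3),"turn",round(t,3),"pos",s["tcp_pos"].round(4),"yaw",round(a,2),"F",s["force"].round(2),"gap",round(s["finger_gap"],3),"tilt",M[2].round(4))
E
python3 -c "
from h import *
to(.431,-.040,.13,-21.5)"
```

```text
t 0.1 inc [ 1.688 -8.317  6.909] turn 17.879 pos [0.2348 0.5785 0.2304] yaw 67.89 F [0.04 0.69 0.84] gap 1.003 tilt [-1.e+00 -2.e-03 -4.e-04]
```

Call:
step_arm(
  increments=[1.0, -8.32, 6.91, 17.88, 0, 1.0, -8.32, 6.91, 17.88, 0, 1.0, -8.32, 6.91, 17.88, 0, 1.0, -8.32, 6.91, 17.88, 0, 1.0, -8.32, 6.91, 17.88, 0],
  grip_force=40,
)

```text
t: 0.72
tcp_pos: [0.3293, 0.2806, 0.2023]
tool_rot: [0.436, 0.556, -0.436, 0.557]
force: [1.2, -0.8, 0.9]
finger_gap: 1.0
```

```bash
python3 -c "
from h import *
to(.431,-.040,.13,-21.5)"
```

```text
t 0.72 inc [1.212 0.365 5.593] turn 7.074 pos [0.3293 0.2806 0.2023] yaw 13.87 F [ 1.19 -0.81  0.85] gap 1.0 tilt [-1.0e+00 -2.0e-04  1.2e-03]
```

Call:
step_arm(
  increments=[0.8, 0.37, 5.59, 7.07, 0, 0.8, 0.37, 5.59, 7.07, 0, 0.8, 0.37, 5.59, 7.07, 0, 0.8, 0.37, 5.59, 7.07, 0, 0.8, 0.37, 5.59, 7.07, 0],
)

```text
t: 1.35
tcp_pos: [0.423, -0.0146, 0.1585]
tool_rot: [-0.584, -0.397, 0.585, -0.398]
force: [1.7, -0.4, -0.2]
finger_gap: 1.003
```

```bash
python3 -c "
from h import *
to(.431,-.040,.10,-21.5)"
```

```text
t 1.35 inc [0.975 0.279 0.343] turn -0.006 pos [ 0.423  -0.0146  0.1585] yaw -21.53 F [ 1.71 -0.43 -0.16] gap 1.003 tilt [-1.e+00  7.e-04  9.e-04]
```

Call:
step_arm(
  increments=[0.97, 0.28, 0.34, 0, 0, 0.97, 0.28, 0.34, 0, 0, 0.97, 0.28, 0.34, 0, 0, 0.97, 0.28, 0.34, 0, 0, 0.97, 0.28, 0.34, 0, 0],
)

```text
t: 1.98
tcp_pos: [0.4317, -0.0391, 0.1021]
tool_rot: [0.585, 0.397, -0.583, 0.4]
force: [0.3, -0.5, -0.1]
finger_gap: 1.002
```

```bash
python3 -c "
from h import *
to(.431,-.040,.042,-21.5)
cv2.imwrite('pics/a.png',cv2.convertScaleAbs(np.hstack([cv2.resize(snapshot('top')[190:310,140:260],(400,400),interpolation=2),cv2.resize(snapshot('side')[130:250,190:310],(400,400),interpolation=2)]),alpha=1.4))"
```

```text
t 1.98 inc [ 1.002 -0.01   0.018] turn 0.018 pos [ 0.4317 -0.0391  0.1021] yaw -21.41 F [ 0.27 -0.48 -0.13] gap 1.002 tilt [-1.0e+00  4.6e-03  8.0e-04]
```

View pics/a.png

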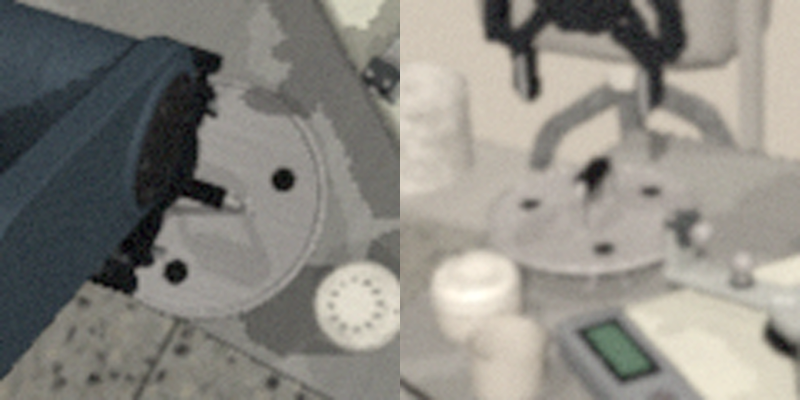

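The fingers at (525,85) and (655,95) straddle the grip at (593,172). Descending, then closing.

Call:
step_arm(
  increments=[0.5, -0.01, 0.02, 0, 0, 0.97, -0.01, 0.02, 0, 0, 0.97, -0.01, 0.02, 0, 0, 0.97, -0.01, 0.02, 0, 0, 0.97, -0.01, 0.02, 0, 0],
)

```text
t: 2.7
tcp_pos: [0.4316, -0.0405, 0.0445]
tool_rot: [0.585, 0.396, -0.583, 0.4]
force: [-0.1, -0.3, 0.2]
finger_gap: 1.0
```

Call:
step_arm(
  increments=[0, 0, 0, 0, 1, 0, 0, 0, 0, 1, 0, 0, 0, 0, 1, 0, 0, 0, 0, 1, 0, 0, 0, 0, 1],
  grip_force=50,
)

```text
t: 3.32
tcp_pos: [0.4313, -0.0404, 0.0446]
tool_rot: [0.585, 0.397, -0.583, 0.4]
force: [-0.0, -0.5, 2.9]
finger_gap: 0.153
```

```bash
python3 -c "
from h import *
to(.431,-.040,.042,-21.5)"
```

```text
t 3.33 inc [ 0.044 -0.008 -0.004] turn 0.015 pos [ 0.4313 -0.0404  0.0446] yaw -21.43 F [-0.01 -0.54  2.94] gap 0.153 tilt [-1.0e+00  5.7e-03  8.0e-04]
```

Call:
step_arm(
  increments=[-0.5, 0, 0, 0, 1, -1.2, 0, 0, 0, 1, -2.2, 0, 0, 0, 1, -2.2, 0, 0, 0, 1, -2.2, 0, 0, 0, 1],
)

```text
t: 3.95
tcp_pos: [0.4297, -0.0397, 0.176]
tool_rot: [0.585, 0.397, -0.584, 0.4]
force: [-0.6, 0.4, -3.6]
finger_gap: 0.154
```

```bash
python3 -c "
from h import *
to(.579,-.222,.175,-33.7)"
```

```text
t 3.95 inc [0.031 3.427 1.919] turn 2.454 pos [ 0.4297 -0.0397  0.176 ] yaw -21.43 F [-0.58  0.41 -3.57] gap 0.154 tilt [-1.e+00  4.e-03  9.e-04]
```

Call:
step_arm(
  increments=[0, 0.5, 0.3, 0.4, 1, 0, 1.2, 0.7, 0.9, 1, 0, 2.0, 1.1, 1.4, 1, 0, 2.7, 1.5, 1.95, 1, 0, 3.43, 1.92, 2.45, 1],
)

```text
t: 4.58
tcp_pos: [0.5782, -0.2223, 0.1729]
tool_rot: [-0.623, -0.334, 0.624, -0.332]
force: [0.4, -0.3, -2.2]
finger_gap: 0.151
```

Call:
step_arm(
  increments=[0, 0, 0, 0, 1, 0, 0, 0, 0, 1, 0, 0, 0, 0, 1, 0, 0, 0, 0, 1, 0, 0, 0, 0, 1],
)

```text
t: 5.2
tcp_pos: [0.578, -0.2217, 0.1732]
tool_rot: [-0.623, -0.334, 0.624, -0.332]
force: [1.1, -0.1, -3.2]
finger_gap: 0.149
```

```bash
python3 -c "
from h import *
to(.579,-.222,.175,-33.7)
cv2.imwrite('pics/b.png',cv2.convertScaleAbs(np.hstack([cv2.resize(snapshot('top')[115:235,200:320],(400,400),interpolation=2),cv2.resize(snapshot('side')[120:240,240:360],(400,400),interpolation=2)]),alpha=1.4))"
```

```text
t 5.2 inc [-0.031  0.016 -0.005] turn -0.007 pos [ 0.578  -0.2217  0.1732] yaw -33.74 F [ 1.06 -0.11 -3.18] gap 0.149 tilt [-1.0e+00 -3.2e-03  1.0e-04]
```

View pics/b.png

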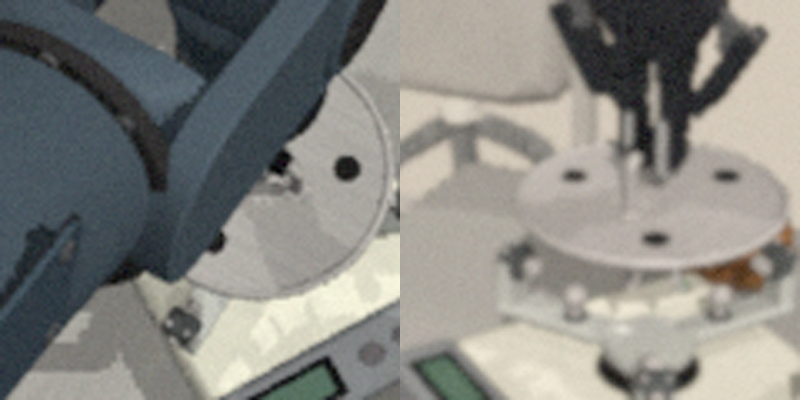

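Plate hanging level over the scale: side marks at (574,176), (727,176), (655,239), top marks at (347,168), (217,240). Fitting its pose in the hand.

Run:
```python
from h import *
from scipy.optimize import least_squares
k=400/120
S=(np.array([(574-400,176),(727-400,176),(655-400,239)])+.5)/k-.5+[240,120]
T=(np.array([(347,168)])+.5)/k-.5+[200,115]
def m(p): a=p[2]+np.radians([0,120,240]); return np.c_[p[0]+.054*np.cos(a),p[1]+.054*np.sin(a),np.full(3,p[3]+.0265)]
p0=[.578,-.222,np.radians(26.3),.1287]
print((proj("side",m(p0))-S[[1,0,2]]).round(2),(proj("top",m(p0))[2]-T).round(2))
f=lambda p:np.r_[(proj("side",m(p))-S[[1,0,2]]).ravel(),(proj("top",m(p))[2]-T).ravel()]
r=least_squares(f,p0,x_scale=[.01,.01,.1,.01]);print(r.x.round(4),np.degrees(r.x[2]),r.fun.round(2))
```

```text
[[-0.39  0.33]
 [-0.12  0.61]
 [ 0.03  0.34]] [[0.35 0.14]]
[ 0.5784 -0.2213  0.4518  0.1293] 25.885096260933217 [-0.12 -0.02  0.16  0.12  0.01 -0.12  0.03  0.05]
```

Call:
step_arm(
  increments=[0.2, 0.01, 0, 0, 1, 0.5, 0.01, 0, 0, 1, 0.8, 0.01, 0, 0, 1, 0.97, 0.01, 0, 0, 1, 0.97, 0.01, 0, 0, 1],
)

```text
t: 5.92
tcp_pos: [0.5777, -0.2218, 0.1134]
tool_rot: [-0.623, -0.335, 0.625, -0.331]
force: [0.1, -0.0, -2.1]
finger_gap: 0.152
```

```bash
python3 -c "
from h import *
to(.5783,-.2222,.104,-33.7)"
```

```text
t 5.92 inc [0.157 0.012 0.   ] turn -0.011 pos [ 0.5777 -0.2218  0.1134] yaw -33.76 F [ 0.09 -0.01 -2.15] gap 0.152 tilt [-1.0e+00 -5.9e-03  2.0e-04]
```

Call:
step_arm(
  increments=[0.03, 0.01, 0, 0, 1, 0.06, 0.01, 0, 0, 1, 0.08, 0.01, 0, 0, 1, 0.1, 0.01, 0, 0, 1, 0.1, 0.01, 0, 0, 1],
)

```text
t: 6.55
tcp_pos: [0.5784, -0.222, 0.1078]
tool_rot: [-0.623, -0.335, 0.625, -0.332]
force: [-0.6, 1.2, -1.7]
finger_gap: 0.15
```

Call:
step_arm(
  increments=[0.01, 0, 0, 0, 1, 0.02, 0, 0, 0, 1, 0.02, 0, 0, 0, 1, 0.02, 0, 0, 0, 1, 0.02, 0, 0, 0, 1],
)

```text
t: 7.18
tcp_pos: [0.5784, -0.2219, 0.107]
tool_rot: [-0.623, -0.335, 0.624, -0.332]
force: [-2.2, 2.3, 4.6]
finger_gap: 0.151
```

Call:
step_arm(
  increments=[-0.01, 0, 0, 0, 1, -0.01, 0, 0, 0, 0.7, -0.01, 0, 0, 0, 0.5, -0.01, 0, 0, 0, 0.3, -0.01, 0, 0, 0, 0.3],
)

```text
t: 7.8
tcp_pos: [0.5784, -0.222, 0.1075]
tool_rot: [-0.623, -0.335, 0.624, -0.332]
force: [-0.4, 0.3, -1.0]
finger_gap: 0.704
```

Call:
step_arm(
  increments=[-0.3, 0, 0, 0, 0.3, -0.8, 0, 0, 0, 0.3, -1.5, 0, 0, 0, 0.3, -1.9, 0, 0, 0, 0.3, -1.9, 0, 0, 0, 0.3],
)

```text
t: 8.43
tcp_pos: [0.5805, -0.2233, 0.2251]
tool_rot: [0.624, 0.333, -0.623, 0.334]
force: [-0.5, 0.4, -0.5]
finger_gap: 0.696
```

```bash
python3 -c "
from h import *
to(.5783,-.2222,.104,-33.7)
cv2.imwrite('pics/c.png',cv2.convertScaleAbs(np.hstack([cv2.resize(snapshot('top')[115:235,200:320],(400,400),interpolation=2),cv2.resize(snapshot('side')[150:250,260:360],(400,400),interpolation=2)]),alpha=1.4))"
```

```text
t 8.43 inc [ 2.017 -0.045  0.007] turn -0.009 pos [ 0.5805 -0.2233  0.2251] yaw -33.74 F [-0.52  0.44 -0.55] gap 0.696 tilt [-1.0e+00  1.9e-03 -3.0e-04]
```

View pics/c.png

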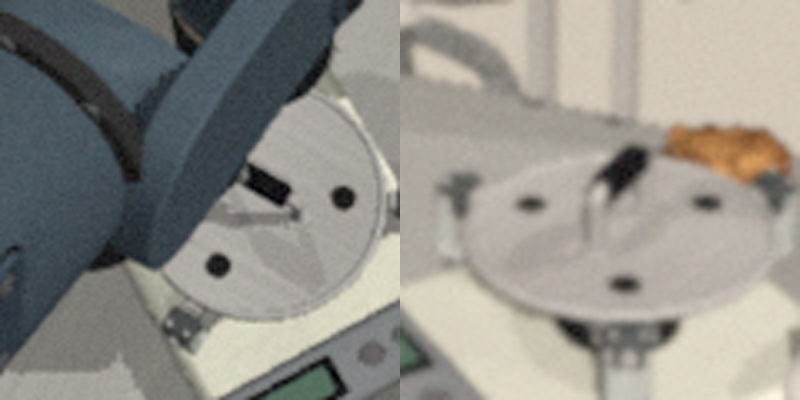

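Plate rests between the latches: side marks at (531,204), (708,203), (624,285), top marks at (344,198), (218,265). Fitting its resting pose.

```bash
python3 - <<'E'
from h import *
from scipy.optimize import least_squares
S=(np.array([(708-400,203),(531-400,204),(624-400,285)])+.5)/4-.5+[260,150]
k=400/120;T=(np.array([(218,265),(344,198)])+.5)/k-.5+[200,115]
def m(p):
    a=np.radians([0,120,240]); L=np.c_[.054*np.cos(a),.054*np.sin(a),np.full(3,.0265)]
    return Ro.from_rotvec([p[4],p[5],0]).apply(Ro.from_euler('z',p[2]).apply(L))+[p[0],p[1],p[3]]
def f(p,n=6):
    q=np.zeros(6);q[:n]=p[:n]; M=m(q); return np.r_[(proj("side",M)-S).ravel(),(proj("top",M)[1:]-T).ravel()]
for n in(4,6):
    r=least_squares(lambda p:f(p,n),[.578,-.222,.46,.06,0,0][:n],x_scale=[.01,.01,.1,.01,.1,.1][:n]);print(r.x.round(4),r.fun.round(2))
    q=np.zeros(6);q[:n]=r.x;print(m(q).round(4))
E
python3 -c "
from h import *
to(.5787,-.2218,.15,-33.7)"
```

```text
[ 0.5786 -0.2217  0.4516  0.0634] [-0.23  0.12  0.02 -0.08 -0.01  0.01  0.02 -0.18 -0.03 -0.06]
[[ 0.6271 -0.1982  0.0899]
 [ 0.5339 -0.1914  0.0899]
 [ 0.5747 -0.2756  0.0899]]
[ 0.5788 -0.2218  0.45    0.0634 -0.0006 -0.0075] [-0.19 -0.01  0.05  0.04 -0.05  0.01  0.01 -0.18 -0.01 -0.03]
[[ 0.6272 -0.1983  0.0903]
 [ 0.5339 -0.1914  0.0896]
 [ 0.5746 -0.2756  0.0899]]
t 8.53 inc [ 1.193  0.005 -0.006] turn -0.01 pos [ 0.5786 -0.2222  0.2216] yaw -33.75 F [-0.03  0.14 -0.85] gap 0.698 tilt [-1.     -0.0053  0.    ]
```

```bash
python3 -c "
from h import *
for m in ((.6275,-.198),(.5335,-.191),(.5745,-.276)): to(*m,.105,-33.7)"
```

```text
t 8.53 inc [ 1.94   0.464 -0.788] turn -0.01 pos [ 0.5786 -0.2222  0.2216] yaw -33.75 F [-0.03  0.14 -0.85] gap 0.698 tilt [-1.     -0.0053  0.    ]
t 8.53 inc [ 1.947 -0.903 -0.015] turn -0.01 pos [ 0.5786 -0.2222  0.2216] yaw -33.75 F [-0.03  0.14 -0.85] gap 0.698 tilt [-1.     -0.0053  0.    ]
t 8.53 inc [1.94  0.452 0.784] turn -0.01 pos [ 0.5786 -0.2222  0.2216] yaw -33.75 F [-0.03  0.14 -0.85] gap 0.698 tilt [-1.     -0.0053  0.    ]
```

Call:
step_arm(
  increments=[0, 0.2, -0.4, 0, 1, 0, 0.46, -0.79, 0, 1, 0.2, 0.46, -0.79, 0, 1, 0.5, 0.46, -0.79, 0, 1, 0.5, 0.46, -0.79, 0, 1],
  grip_force=40,
)

```text
t: 9.15
tcp_pos: [0.6249, -0.1974, 0.1879]
tool_rot: [-0.621, -0.337, 0.626, -0.329]
force: [0.3, 0.5, 0.4]
finger_gap: -0.001
```

Call:
step_arm(
  increments=[0.4, 0, 0, 0, 1, 0.8, 0, 0, 0, 1, 1.1, 0, 0, 0, 1, 1.4, 0, 0, 0, 1, 1.4, 0, 0, 0, 1],
)

```text
t: 9.78
tcp_pos: [0.6229, -0.1965, 0.1024]
tool_rot: [-0.621, -0.338, 0.627, -0.328]
force: [-0.5, -0.2, -0.4]
finger_gap: 0.002
```

```bash
python3 -c "
from h import *
to(.6275,-.198,.093,-33.7)"
```

```text
t 9.78 inc [ 0.155  0.081 -0.023] turn -0.022 pos [ 0.6229 -0.1965  0.1024] yaw -33.81 F [-0.49 -0.21 -0.37] gap 0.002 tilt [-0.9999 -0.0162  0.0015]
```

Call:
step_arm(
  increments=[0.05, 0.08, -0.02, 0, 1, 0.1, 0.08, -0.02, 0, 1, 0.14, 0.08, -0.02, 0, 1, 0.14, 0.08, -0.02, 0, 1, 0.14, 0.08, -0.02, 0, 1],
)

```text
t: 10.4
tcp_pos: [0.6275, -0.1981, 0.0941]
tool_rot: [-0.621, -0.338, 0.627, -0.328]
force: [-0.7, 0.1, 0.5]
finger_gap: -0.002
```

Call:
step_arm(
  increments=[0.02, 0, 0, 0, 1, 0.03, 0, 0, 0, 1, 0.04, 0, 0, 0, 1, 0.05, 0, 0, 0, 1, 0.05, 0, 0, 0, 1],
)

```text
t: 11.02
tcp_pos: [0.6274, -0.1981, 0.091]
tool_rot: [-0.621, -0.338, 0.627, -0.328]
force: [0.7, -0.2, -0.9]
finger_gap: 0.001
```

```bash
python3 -c "
from h import *
to(.6275,-.198,.09,-33.7)"
```

```text
t 11.03 inc [ 0.017  0.001 -0.002] turn -0.022 pos [ 0.6274 -0.1981  0.091 ] yaw -33.81 F [ 0.71 -0.23 -0.88] gap 0.001 tilt [-0.9999 -0.0159  0.0015]
```

Call:
step_arm(
  increments=[0.005, 0, 0, 0, 1, 0.01, 0, 0, 0, 1, 0.01, 0, 0, 0, 1, 0.015, 0, 0, 0, 1, 0.015, 0, 0, 0, 1],
)

```text
t: 11.65
tcp_pos: [0.6274, -0.1981, 0.0901]
tool_rot: [-0.621, -0.338, 0.627, -0.328]
force: [0.4, -0.4, -0.6]
finger_gap: 0.0
```

Call:
step_arm(
  increments=[0.005, 0, 0, 0, 1, 0.01, 0, 0, 0, 1, 0.01, 0, 0, 0, 1, 0.01, 0, 0, 0, 1, 0.01, 0, 0, 0, 1],
)

```text
t: 12.28
tcp_pos: [0.6274, -0.1981, 0.0895]
tool_rot: [-0.621, -0.338, 0.627, -0.328]
force: [-0.9, -0.2, -0.3]
finger_gap: 0.003
```

Call:
step_arm(
  increments=[0.005, 0, 0, 0, 1, 0.01, 0, 0, 0, 1, 0.01, 0, 0, 0, 1, 0.01, 0, 0, 0, 1, 0.01, 0, 0, 0, 1],
)

```text
t: 12.9
tcp_pos: [0.6274, -0.1981, 0.089]
tool_rot: [-0.621, -0.338, 0.627, -0.328]
force: [0.3, -0.1, 0.9]
finger_gap: -0.003
```

Call:
step_arm(
  increments=[0.005, 0, 0, 0, 1, 0.01, 0, 0, 0, 1, 0.01, 0, 0, 0, 1, 0.01, 0, 0, 0, 1, 0.01, 0, 0, 0, 1],
)

```text
t: 13.52
tcp_pos: [0.6275, -0.1982, 0.0886]
tool_rot: [-0.621, -0.338, 0.627, -0.328]
force: [-1.2, 0.8, 3.4]
finger_gap: -0.0
```

Call:
step_arm(
  increments=[0.005, 0, 0, 0, 1, 0.01, 0, 0, 0, 1, 0.01, 0, 0, 0, 1, 0.01, 0, 0, 0, 1, 0.01, 0, 0, 0, 1],
)

```text
t: 14.15
tcp_pos: [0.6275, -0.1982, 0.0883]
tool_rot: [-0.621, -0.338, 0.627, -0.328]
force: [-1.9, 0.8, 5.4]
finger_gap: -0.001
```

Call:
step_arm(
  increments=[0.005, 0, 0, 0, 1, 0.01, 0, 0, 0, 1, 0.01, 0, 0, 0, 1, 0.01, 0, 0, 0, 1, 0.01, 0, 0, 0, 1],
)

```text
t: 14.78
tcp_pos: [0.6275, -0.1983, 0.0879]
tool_rot: [-0.621, -0.338, 0.627, -0.329]
force: [-1.6, -0.2, 5.9]
finger_gap: -0.001
```

Call:
step_arm(
  increments=[0.005, 0, 0, 0, 1, 0.01, 0, 0, 0, 1, 0.01, 0, 0, 0, 1, 0.012, 0, 0, 0, 1, 0.012, 0, 0, 0, 1],
)

```text
t: 15.4
tcp_pos: [0.6275, -0.1983, 0.0877]
tool_rot: [-0.621, -0.337, 0.627, -0.329]
force: [-1.4, 0.8, 6.0]
finger_gap: -0.002
```

Call:
step_arm(
  increments=[0.005, 0, 0, 0, 1, 0.01, 0, 0, 0, 1, 0.01, 0, 0, 0, 1, 0.012, 0, 0, 0, 1, 0.012, 0, 0, 0, 1],
)

```text
t: 16.02
tcp_pos: [0.6275, -0.1983, 0.0875]
tool_rot: [-0.621, -0.337, 0.627, -0.329]
force: [-1.4, -0.4, 7.2]
finger_gap: -0.003
```

Call:
step_arm(
  increments=[0.005, 0, 0, 0, 1, 0.01, 0, 0, 0, 1, 0.014, 0, 0, 0, 1, 0.015, 0, 0, 0, 1, 0.015, 0, 0, 0, 1],
)

```text
t: 16.65
tcp_pos: [0.6275, -0.1984, 0.0872]
tool_rot: [-0.621, -0.337, 0.627, -0.329]
force: [-2.1, -0.5, 7.0]
finger_gap: 0.0
```

Call:
step_arm(
  increments=[0.007, 0, 0, 0, 1, 0.012, 0, 0, 0, 1, 0.015, 0, 0, 0, 1, 0.015, 0, 0, 0, 1, 0.015, 0, 0, 0, 1],
)

```text
t: 17.27
tcp_pos: [0.6275, -0.1985, 0.087]
tool_rot: [-0.621, -0.337, 0.627, -0.329]
force: [-2.9, 0.1, 7.1]
finger_gap: 0.0
```

Call:
step_arm(
  increments=[0.01, 0, 0, 0, 1, 0.015, 0, 0, 0, 1, 0.02, 0, 0, 0, 1, 0.02, 0, 0, 0, 1, 0.02, 0, 0, 0, 1],
)

```text
t: 17.9
tcp_pos: [0.6273, -0.1984, 0.0851]
tool_rot: [-0.62, -0.337, 0.627, -0.329]
force: [0.7, -0.2, 0.9]
finger_gap: -0.001
```

Call:
step_arm(
  increments=[0.01, 0, 0, 0, 1, 0.015, 0, 0, 0, 1, 0.02, 0, 0, 0, 1, 0.02, 0, 0, 0, 1, 0.02, 0, 0, 0, 1],
)

```text
t: 18.52
tcp_pos: [0.6273, -0.1984, 0.084]
tool_rot: [-0.62, -0.337, 0.627, -0.329]
force: [-0.2, 0.8, 0.8]
finger_gap: 0.003
```

Force dropped from 7 N to about 1 N, so side 0 snapped. Feeling for its stop.

Call:
step_arm(
  increments=[0.005, 0, 0, 0, 1, 0.01, 0, 0, 0, 1, 0.012, 0, 0, 0, 1, 0.012, 0, 0, 0, 1, 0.012, 0, 0, 0, 1],
)

```text
t: 19.15
tcp_pos: [0.6272, -0.1983, 0.0832]
tool_rot: [-0.62, -0.337, 0.627, -0.329]
force: [0.3, 0.4, 0.2]
finger_gap: -0.003
```

```bash
python3 -c "
from h import *
to(.5335,-.191,.092,-33.7)"
```

```text
t 19.15 inc [-0.123 -1.368  0.767] turn -0.018 pos [ 0.6272 -0.1983  0.0832] yaw -33.79 F [0.29 0.37 0.2 ] gap -0.003 tilt [-0.9999 -0.0152  0.0022]
```

Call:
step_arm(
  increments=[0.005, 0, 0, 0, 1, 0.01, 0, 0, 0, 1, 0.015, 0, 0, 0, 1, 0.015, 0, 0, 0, 1, 0.015, 0, 0, 0, 1],
)

```text
t: 19.77
tcp_pos: [0.6274, -0.1984, 0.0827]
tool_rot: [-0.621, -0.337, 0.627, -0.329]
force: [-0.5, 0.6, 3.9]
finger_gap: 0.0
```

Side 0 is down on its stop (3.9 N at z .0827). Moving on to side 1.

Call:
step_arm(
  increments=[-0.5, 0, 0, 0, 1, -1.1, 0, 0, 0, 1, -1.1, -0.7, 0.4, 0, 1, -1.0, -1.37, 0.77, 0, 1, -0.5, -1.37, 0.77, 0, 1],
)

```text
t: 20.4
tcp_pos: [0.5312, -0.1907, 0.1149]
tool_rot: [-0.621, -0.337, 0.627, -0.329]
force: [0.0, -0.5, 0.4]
finger_gap: 0.0
```

```bash
python3 -c "
from h import *
to(.5335,-.191,.092,-33.7)"
```

```text
t 20.4 inc [ 0.382  0.041 -0.019] turn -0.03 pos [ 0.5312 -0.1907  0.1149] yaw -33.85 F [ 0.02 -0.46  0.36] gap 0.0 tilt [-0.9999 -0.0149  0.0024]
```

Call:
step_arm(
  increments=[0.1, 0.04, -0.02, 0, 1, 0.25, 0.04, -0.02, 0, 1, 0.36, 0.04, -0.02, 0, 1, 0.39, 0.04, -0.02, 0, 1, 0.39, 0.04, -0.02, 0, 1],
)

```text
t: 21.02
tcp_pos: [0.5338, -0.1909, 0.0915]
tool_rot: [-0.621, -0.337, 0.627, -0.329]
force: [0.5, -0.2, 0.0]
finger_gap: 0.001
```

Call:
step_arm(
  increments=[0.01, 0, 0, 0, 1, 0.015, 0, 0, 0, 1, 0.018, 0, 0, 0, 1, 0.018, 0, 0, 0, 1, 0.018, 0, 0, 0, 1],
)

```text
t: 21.65
tcp_pos: [0.5338, -0.1909, 0.0905]
tool_rot: [-0.621, -0.337, 0.627, -0.329]
force: [0.4, 0.5, 0.1]
finger_gap: 0.001
```

Call:
step_arm(
  increments=[0.01, 0, 0, 0, 1, 0.015, 0, 0, 0, 1, 0.018, 0, 0, 0, 1, 0.018, 0, 0, 0, 1, 0.018, 0, 0, 0, 1],
)

```text
t: 22.28
tcp_pos: [0.5338, -0.1909, 0.0894]
tool_rot: [-0.621, -0.337, 0.627, -0.329]
force: [0.0, 0.3, 0.4]
finger_gap: 0.001
```

Call:
step_arm(
  increments=[0.01, 0, 0, 0, 1, 0.015, 0, 0, 0, 1, 0.015, 0, 0, 0, 1, 0.015, 0, 0, 0, 1, 0.015, 0, 0, 0, 1],
)

```text
t: 22.9
tcp_pos: [0.5338, -0.1909, 0.0886]
tool_rot: [-0.621, -0.337, 0.627, -0.329]
force: [-0.0, 0.2, 0.2]
finger_gap: 0.002
```

Call:
step_arm(
  increments=[0.01, 0, 0, 0, 1, 0.015, 0, 0, 0, 1, 0.015, 0, 0, 0, 1, 0.015, 0, 0, 0, 1, 0.015, 0, 0, 0, 1],
)

```text
t: 23.52
tcp_pos: [0.5338, -0.1909, 0.088]
tool_rot: [-0.621, -0.337, 0.627, -0.329]
force: [-1.2, 0.5, 5.2]
finger_gap: 0.0
```

Call:
step_arm(
  increments=[0.01, 0, 0, 0, 1, 0.015, 0, 0, 0, 1, 0.015, 0, 0, 0, 1, 0.015, 0, 0, 0, 1, 0.015, 0, 0, 0, 1],
)

```text
t: 24.15
tcp_pos: [0.5338, -0.191, 0.0877]
tool_rot: [-0.621, -0.337, 0.627, -0.329]
force: [-1.5, 0.4, 7.0]
finger_gap: 0.001
```

Now 0.02 steps, as before.

Call:
step_arm(
  increments=[0.01, 0, 0, 0, 1, 0.015, 0, 0, 0, 1, 0.018, 0, 0, 0, 1, 0.018, 0, 0, 0, 1, 0.018, 0, 0, 0, 1],
)

```text
t: 24.78
tcp_pos: [0.5338, -0.191, 0.0873]
tool_rot: [-0.621, -0.337, 0.627, -0.329]
force: [-1.7, 1.0, 6.9]
finger_gap: -0.001
```

Call:
step_arm(
  increments=[0.01, 0, 0, 0, 1, 0.015, 0, 0, 0, 1, 0.018, 0, 0, 0, 1, 0.018, 0, 0, 0, 1, 0.018, 0, 0, 0, 1],
)

```text
t: 25.4
tcp_pos: [0.5337, -0.191, 0.087]
tool_rot: [-0.621, -0.337, 0.627, -0.329]
force: [-1.9, 1.2, 7.5]
finger_gap: -0.002
```

Call:
step_arm(
  increments=[0.01, 0, 0, 0, 1, 0.015, 0, 0, 0, 1, 0.02, 0, 0, 0, 1, 0.02, 0, 0, 0, 1, 0.02, 0, 0, 0, 1],
)

```text
t: 26.02
tcp_pos: [0.5337, -0.191, 0.0867]
tool_rot: [-0.621, -0.337, 0.627, -0.329]
force: [-2.4, 0.6, 9.1]
finger_gap: -0.0
```

Call:
step_arm(
  increments=[0.01, 0, 0, 0, 1, 0.015, 0, 0, 0, 1, 0.02, 0, 0, 0, 1, 0.02, 0, 0, 0, 1, 0.02, 0, 0, 0, 1],
)

```text
t: 26.65
tcp_pos: [0.5337, -0.1911, 0.0864]
tool_rot: [-0.621, -0.337, 0.627, -0.33]
force: [-2.7, 1.1, 8.5]
finger_gap: -0.0
```

Call:
step_arm(
  increments=[0.01, 0, 0, 0, 1, 0.015, 0, 0, 0, 1, 0.02, 0, 0, 0, 1, 0.022, 0, 0, 0, 1, 0.022, 0, 0, 0, 1],
)

```text
t: 27.28
tcp_pos: [0.5337, -0.1911, 0.0862]
tool_rot: [-0.621, -0.336, 0.627, -0.33]
force: [-1.2, 1.0, 9.6]
finger_gap: 0.0
```

Call:
step_arm(
  increments=[0.01, 0, 0, 0, 1, 0.015, 0, 0, 0, 1, 0.018, 0, 0, 0, 1, 0.018, 0, 0, 0, 1, 0.018, 0, 0, 0, 1],
)

```text
t: 27.9
tcp_pos: [0.5337, -0.1911, 0.0861]
tool_rot: [-0.621, -0.336, 0.627, -0.33]
force: [-1.6, 0.9, 9.3]
finger_gap: -0.0
```

Call:
step_arm(
  increments=[0.012, 0, 0, 0, 1, 0.018, 0, 0, 0, 1, 0.022, 0, 0, 0, 1, 0.024, 0, 0, 0, 1, 0.024, 0, 0, 0, 1],
)

```text
t: 28.52
tcp_pos: [0.5336, -0.1911, 0.0847]
tool_rot: [-0.621, -0.336, 0.627, -0.33]
force: [-0.9, 0.0, 2.5]
finger_gap: 0.003
```

Call:
step_arm(
  increments=[0.012, 0, 0, 0, 1, 0.018, 0, 0, 0, 1, 0.022, 0, 0, 0, 1, 0.024, 0, 0, 0, 1, 0.024, 0, 0, 0, 1],
)

```text
t: 29.15
tcp_pos: [0.5338, -0.1909, 0.0834]
tool_rot: [-0.621, -0.336, 0.627, -0.33]
force: [-0.7, 1.3, 4.6]
finger_gap: -0.002
```

Call:
step_arm(
  increments=[0.01, 0, 0, 0, 1, 0.014, 0, 0, 0, 1, 0.014, 0, 0, 0, 1, 0.014, 0, 0, 0, 1, 0.014, 0, 0, 0, 1],
)

```text
t: 29.78
tcp_pos: [0.534, -0.1904, 0.0826]
tool_rot: [-0.621, -0.336, 0.626, -0.33]
force: [-0.8, 2.2, 6.1]
finger_gap: 0.002
```

```bash
python3 -c "
from h import *
to(.5745,-.276,.089,-33.7)"
```

```text
t 29.77 inc [-0.121  1.353  0.81 ] turn -0.022 pos [ 0.534  -0.1904  0.0826] yaw -33.81 F [-0.83  2.18  6.1 ] gap 0.002 tilt [-0.9999 -0.0117  0.002 ]
```

Call:
step_arm(
  increments=[-0.5, 0, 0, 0, 1, -1.1, 0, 0, 0, 1, -1.1, 0.7, 0.4, 0, 1, -1.0, 1.35, 0.81, 0, 1, -0.5, 1.35, 0.81, 0, 1],
)

```text
t: 30.4
tcp_pos: [0.5781, -0.2812, 0.1129]
tool_rot: [-0.623, -0.332, 0.625, -0.332]
force: [0.4, 1.0, 0.2]
finger_gap: -0.001
```

```bash
python3 -c "
from h import *
to(.5745,-.276,.09,-33.7)"
```

```text
t 30.4 inc [ 0.382 -0.097 -0.04 ] turn -0.052 pos [ 0.5781 -0.2812  0.1129] yaw -33.96 F [0.45 1.01 0.2 ] gap -0.001 tilt [-1.     -0.0017  0.0029]
```

Call:
step_arm(
  increments=[0.1, -0.1, -0.04, 0, 1, 0.25, -0.1, -0.04, 0, 1, 0.36, -0.1, -0.04, 0, 1, 0.39, -0.1, -0.04, 0, 1, 0.39, -0.1, -0.04, 0, 1],
)

```text
t: 31.02
tcp_pos: [0.5746, -0.2759, 0.0899]
tool_rot: [-0.623, -0.332, 0.625, -0.332]
force: [-0.2, -0.0, 0.1]
finger_gap: 0.003
```

Call:
step_arm(
  increments=[0.01, 0, 0, 0, 1, 0.015, 0, 0, 0, 1, 0.018, 0, 0, 0, 1, 0.018, 0, 0, 0, 1, 0.018, 0, 0, 0, 1],
)

```text
t: 31.65
tcp_pos: [0.5746, -0.2759, 0.0888]
tool_rot: [-0.623, -0.332, 0.625, -0.332]
force: [0.2, -0.7, -0.2]
finger_gap: -0.002
```

Call:
step_arm(
  increments=[0.01, 0, 0, 0, 1, 0.015, 0, 0, 0, 1, 0.018, 0, 0, 0, 1, 0.018, 0, 0, 0, 1, 0.018, 0, 0, 0, 1],
)

```text
t: 32.28
tcp_pos: [0.5746, -0.2759, 0.0877]
tool_rot: [-0.623, -0.332, 0.625, -0.332]
force: [0.4, 0.6, -1.5]
finger_gap: 0.0
```

Call:
step_arm(
  increments=[0.01, 0, 0, 0, 1, 0.015, 0, 0, 0, 1, 0.018, 0, 0, 0, 1, 0.018, 0, 0, 0, 1, 0.018, 0, 0, 0, 1],
)

```text
t: 32.9
tcp_pos: [0.5747, -0.276, 0.087]
tool_rot: [-0.623, -0.332, 0.625, -0.333]
force: [-1.0, 0.3, 3.5]
finger_gap: 0.002
```

Call:
step_arm(
  increments=[0.01, 0, 0, 0, 1, 0.015, 0, 0, 0, 1, 0.018, 0, 0, 0, 1, 0.018, 0, 0, 0, 1, 0.018, 0, 0, 0, 1],
)

```text
t: 33.52
tcp_pos: [0.5748, -0.2761, 0.0865]
tool_rot: [-0.623, -0.332, 0.625, -0.333]
force: [-1.4, 0.7, 6.2]
finger_gap: -0.003
```

Call:
step_arm(
  increments=[0.01, 0, 0, 0, 1, 0.015, 0, 0, 0, 1, 0.02, 0, 0, 0, 1, 0.02, 0, 0, 0, 1, 0.02, 0, 0, 0, 1],
)

```text
t: 34.15
tcp_pos: [0.5748, -0.2761, 0.0861]
tool_rot: [-0.623, -0.332, 0.625, -0.333]
force: [-1.4, 1.1, 7.0]
finger_gap: -0.0
```

Call:
step_arm(
  increments=[0.01, 0, 0, 0, 1, 0.015, 0, 0, 0, 1, 0.02, 0, 0, 0, 1, 0.02, 0, 0, 0, 1, 0.02, 0, 0, 0, 1],
)

```text
t: 34.78
tcp_pos: [0.5749, -0.2762, 0.0858]
tool_rot: [-0.623, -0.332, 0.625, -0.333]
force: [-0.9, 0.8, 7.6]
finger_gap: 0.002
```

Call:
step_arm(
  increments=[0.01, 0, 0, 0, 1, 0.015, 0, 0, 0, 1, 0.02, 0, 0, 0, 1, 0.02, 0, 0, 0, 1, 0.02, 0, 0, 0, 1],
)

```text
t: 35.4
tcp_pos: [0.5749, -0.2762, 0.0855]
tool_rot: [-0.623, -0.332, 0.625, -0.333]
force: [-2.3, 1.7, 8.1]
finger_gap: 0.003
```

Call:
step_arm(
  increments=[0.012, 0, 0, 0, 1, 0.018, 0, 0, 0, 1, 0.022, 0, 0, 0, 1, 0.022, 0, 0, 0, 1, 0.022, 0, 0, 0, 1],
)

```text
t: 36.02
tcp_pos: [0.5749, -0.2763, 0.085]
tool_rot: [-0.623, -0.331, 0.625, -0.333]
force: [-1.5, 0.9, 7.4]
finger_gap: -0.0
```

Call:
step_arm(
  increments=[0.012, 0, 0, 0, 1, 0.018, 0, 0, 0, 1, 0.022, 0, 0, 0, 1, 0.022, 0, 0, 0, 1, 0.022, 0, 0, 0, 1],
)

```text
t: 36.65
tcp_pos: [0.5748, -0.2764, 0.0835]
tool_rot: [-0.623, -0.332, 0.625, -0.333]
force: [-0.9, -0.7, 1.2]
finger_gap: -0.002
```

Side 2 snapped (7.4 N down to 1.2 N). Feeling for its stop.

Call:
step_arm(
  increments=[0.01, 0, 0, 0, 1, 0.015, 0, 0, 0, 1, 0.015, 0, 0, 0, 1, 0.015, 0, 0, 0, 1, 0.015, 0, 0, 0, 1],
)

```text
t: 37.28
tcp_pos: [0.5748, -0.2764, 0.0825]
tool_rot: [-0.623, -0.331, 0.625, -0.333]
force: [-1.6, -0.8, 2.4]
finger_gap: 0.002
```

Call:
step_arm(
  increments=[0.01, 0, 0, 0, 1, 0.015, 0, 0, 0, 1, 0.015, 0, 0, 0, 1, 0.015, 0, 0, 0, 1, 0.015, 0, 0, 0, 1],
)

```text
t: 37.9
tcp_pos: [0.5748, -0.2765, 0.0822]
tool_rot: [-0.623, -0.331, 0.625, -0.334]
force: [-1.8, -0.0, 5.0]
finger_gap: -0.002
```

Call:
step_arm(
  increments=[-0.5, 0, 0, 0, 1, -1.3, 0, 0, 0, 1, -2.2, 0, 0, 0, 1, -2.2, -1.35, -0.81, 0, 1, -2.2, -1.35, -0.81, 0, 1],
)

```text
t: 38.52
tcp_pos: [0.5334, -0.1878, 0.2142]
tool_rot: [-0.623, -0.332, 0.625, -0.333]
force: [0.9, 0.2, 1.1]
finger_gap: 0.001
```

```bash
python3 -c "
from h import *
to(.5335,-.191,.088,-33.7)
cv2.imwrite('pics/d.png',cv2.convertScaleAbs(np.hstack([cv2.resize(snapshot('top')[115:235,200:320],(400,400),interpolation=2),cv2.resize(snapshot('side')[150:250,260:360],(400,400),interpolation=2)]),alpha=1.4))"
```

```text
t 38.52 inc [2.104 0.032 0.037] turn -0.037 pos [ 0.5334 -0.1878  0.2142] yaw -33.88 F [0.87 0.19 1.11] gap 0.001 tilt [-1.0e+00 -1.0e-04  2.9e-03]
```

View pics/d.png

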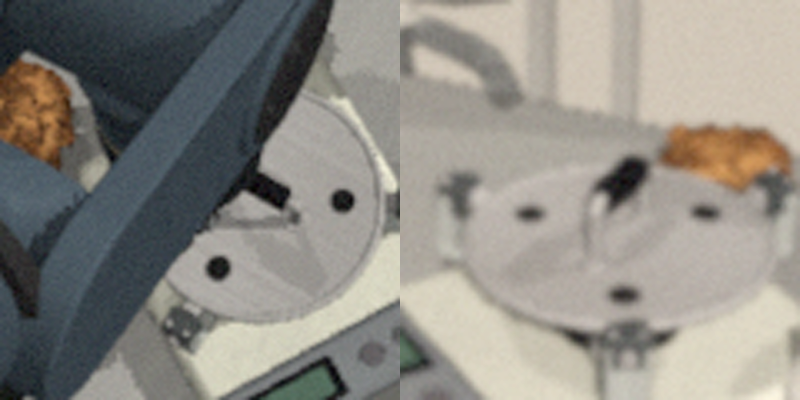

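All three marks dropped by the same 9 crop px (about 6 mm): (530,213), (706,212), (624,294). The plate looks level and home. One gentle check that side 1, pressed before the last snap, is on its stop.

Call:
step_arm(
  increments=[0.6, 0.03, 0.04, 0, 1, 1.3, 0.03, 0.04, 0, 1, 1.8, 0.03, 0.04, 0, 1, 2.1, 0.03, 0.04, 0, 1, 2.1, 0.03, 0.04, 0, 1],
)

```text
t: 39.25
tcp_pos: [0.5314, -0.1893, 0.0857]
tool_rot: [-0.622, -0.335, 0.626, -0.332]
force: [0.4, 0.2, 0.7]
finger_gap: -0.006
```

```bash
python3 -c "
from h import *
to(.5335,-.191,.084,-33.7)"
```

```text
t 39.25 inc [0.028 0.046 0.003] turn -0.018 pos [ 0.5314 -0.1893  0.0857] yaw -33.79 F [0.39 0.24 0.67] gap -0.006 tilt [-1.     -0.0068  0.003 ]
```

Call:
step_arm(
  increments=[0, 0.04, 0, 0, 1, 0.01, 0.04, 0, 0, 1, 0.02, 0.04, 0, 0, 1, 0.025, 0.04, 0, 0, 1, 0.025, 0.04, 0, 0, 1],
)

```text
t: 39.88
tcp_pos: [0.5333, -0.1906, 0.0844]
tool_rot: [-0.622, -0.335, 0.626, -0.332]
force: [-0.1, 0.0, 0.2]
finger_gap: 0.004
```

Call:
step_arm(
  increments=[0.005, 0, 0, 0, 1, 0.01, 0, 0, 0, 1, 0.013, 0, 0, 0, 1, 0.013, 0, 0, 0, 1, 0.013, 0, 0, 0, 1],
)

```text
t: 40.5
tcp_pos: [0.5334, -0.1906, 0.0836]
tool_rot: [-0.622, -0.335, 0.626, -0.332]
force: [0.5, 1.4, 0.6]
finger_gap: -0.004
```

Call:
step_arm(
  increments=[0.005, 0, 0, 0, 1, 0.01, 0, 0, 0, 1, 0.013, 0, 0, 0, 1, 0.013, 0, 0, 0, 1, 0.013, 0, 0, 0, 1],
)

```text
t: 41.12
tcp_pos: [0.5333, -0.1906, 0.0828]
tool_rot: [-0.622, -0.335, 0.626, -0.332]
force: [0.6, -0.3, 0.8]
finger_gap: -0.004
```

Call:
step_arm(
  increments=[0.005, 0, 0, 0, 1, 0.01, 0, 0, 0, 1, 0.013, 0, 0, 0, 1, 0.013, 0, 0, 0, 1, 0.013, 0, 0, 0, 1],
)

```text
t: 41.75
tcp_pos: [0.5334, -0.1906, 0.0823]
tool_rot: [-0.622, -0.335, 0.626, -0.332]
force: [-0.8, 0.4, 4.5]
finger_gap: 0.001
```

Call:
step_arm(
  increments=[0.005, 0, 0, 0, 1, 0.01, 0, 0, 0, 1, 0.015, 0, 0, 0, 1, 0.015, 0, 0, 0, 1, 0.015, 0, 0, 0, 1],
)

```text
t: 42.38
tcp_pos: [0.5333, -0.1906, 0.082]
tool_rot: [-0.622, -0.335, 0.626, -0.332]
force: [-1.6, 0.5, 8.1]
finger_gap: -0.002
```

Call:
step_arm(
  increments=[-0.5, 0, 0, 0, 1, -1.3, 0, 0, 0, 1, -2.2, 0, 0, 0, 1, -3.0, 0, 0, 0, 1, -3.0, 0, 0, 0, 1],
)

```text
t: 43.0
tcp_pos: [0.5371, -0.1922, 0.2661]
tool_rot: [-0.624, -0.332, 0.624, -0.335]
force: [0.8, 0.5, 0.1]
finger_gap: -0.002
```

```bash
python3 -c "
from h import *
to(.6275,-.198,.088,-33.7)
cv2.imwrite('pics/e.png',cv2.convertScaleAbs(cv2.resize(snapshot('side')[140:260,240:400],(800,600),interpolation=2),alpha=1.4))"
```

```text
t 43.0 inc [ 2.971  1.296 -0.764] turn -0.014 pos [ 0.5371 -0.1922  0.2661] yaw -33.77 F [0.82 0.48 0.07] gap -0.002 tilt [-1.      0.0038  0.0025]
```

View pics/e.png

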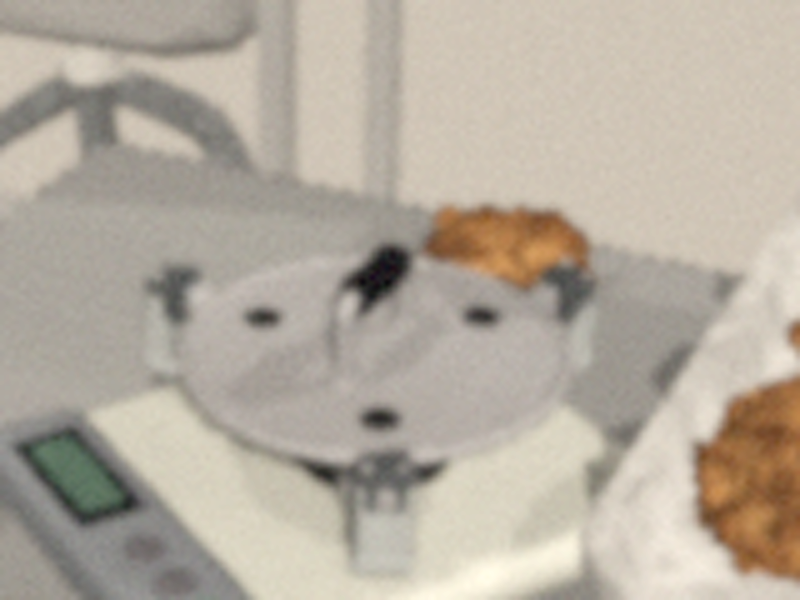

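```bash
python3 -c "
from station import *
print(sense()['force'],sign_off())"
```

```text
the job is handed in; nothing more can be done
[ 0.16077546  1.53800686 -0.60707914] None
```

The plate is back on the scale and, by every check I could make, all three latches have snapped and it sits level and home. I let go, raised the gripper clear and handed the job in at about 43 s.

- **Placing:** I lifted the plate by its handle and turned it about 12° to line up with the locator balls. It rested level on the latches, within about 1 mm of the scale's axis.
- **Pressing:** I pressed the three marks one at a time. The snaps showed as sudden drops in force, from about 7, 9 and 7 N. The highest press reading was 9.6 N, about 13 N with the plate's own weight, against the 20 N limit. Forces were only reported at the end of each move, so short peaks in between went unseen.
- **Stops:** After snapping, the sides stopped with the fingertip at z ≈ 82.7, 82.0 and 82.2 mm. The first press on side 1, before side 2 had snapped, still gave about 0.8 mm. I pressed it again afterwards and it was firm, reaching 8 N.
- **Last pictures:** All three marks had dropped by the same amount, about 6 mm, so the plate looks level, and the latches appear to be over the rim. The bun had not moved in those views; I did not look again at the tub, timer or cutter.
- **Not checked:** I had no direct reading of the latches or the load cell. I also did not press side 0 again after the other two had snapped.

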